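# Refit the click-stop fuel cap on the compressor tank

### The arm

A 6-joint arm with a two-finger parallel gripper is mounted at the origin on the work surface. World frame = base frame: x ahead of the robot, y to its left, z up, the work surface at z = 0. Lengths are in m, angles in rad, forces in N, time in s.
With the tool pointing down it reaches from about 0.35 to 0.975 m from the base axis. Payload 4.9 kg.
Tool frame: the origin (TCP) lies midway between the tips of the shut fingers; the grasp point (between the pads) lies 19 mm behind it; z points along the fingers, y is the line along which they close (so a half turn about z gives the same grasp; the last joint's range is limited). The gripper opens to 85 mm and grips with 20 to 120 N. Pads are 22 mm wide; open, the fingers measure 114 mm over their backs; the gripper's body (76 mm by 85 mm) begins 54 mm behind the grasp point. The pads swing forward as they close: fully open they stand 13 mm farther back than shut.
Start: joints at [1.112, 0.053, 1.613, -0, 1.476, -0.119], TCP at [0.208, 0.589, 0.231] pointing down, gripper open.
Joint ranges: [-3.01, 3.01], [-1.01, 2.22], [0.06, 2.58], [-1.02, 4.17], [0.09, 2.62], [-3.14, 3.14]. Speed limits (rad/s): [2.57, 2.57, 3.14, 3.14, 3.14, 3.14].

### API

Orientations are given as a unit quaternion [w, x, y, z].
In Python, from plant import * gives the robot as it stands.
- The arm moves only by the tool jog_arm, never from a script. Its argument "targets" is a list of rows, each a list of 3 entries, a list of its own where there are three numbers: the shift along the tool's x, y, z in units of 25 mm (1.0 is 25 mm), then the turn, a rotation vector about the tool's x, y, z in units of 8 degrees (1.0 is 8 degrees), then the opening in per cent of the stroke, from 0 (shut) to 100 (fully open). A call has 1 to 8 rows; each row is the pose to reach, as a shift and turn from the pose commanded when the call began, along the tool's axes at that moment; what a row does not reach only later rows make up. A row lasts 1/8 s, in which the tool goes at most 62.5 mm and 10.7 degrees, less where a joint would pass 70% of its speed; a pose out of reach is approached as far as the arm can. A call with a gripper value outside its range is refused whole. The fingers move at their own pace and stop on an object; the grip force is fixed at half the most. Time passes only in rows, so rows that repeat a pose let the fingers close. It gives the time, the measured TCP pose, the force, the opening and the grip force at its end, in the units of the state.
- state(): the state, without advancing time (a new reading comes with each control period).
- grab_frame(name): name is "scene" or "top" or "wrist"; returns (picture, depth): 384x512x3 uint8, red, green, blue; 384x512 float32, m along the optical axis (not along the pixel's ray), 0 where there is no reading.
- camera_params(name): a dict with "fovy" (degrees; the focal length in pixels is half the picture's height over the tangent of half this angle, whatever the lens; pixels are square), "cx", "cy" (the principal point, pixels), "dist" ([k1, k2, p1, p2, k3] as OpenCV has them; the pictures are not rectified), "rvec" (rotation vector, rad) and "tvec" (3), from world to camera coordinates, as OpenCV has them; the wrist camera has in their place "hand_eye" (4x4, takes a point from camera to tool coordinates, whose origin is the TCP and whose axes are the flange's). Camera axes: x right, y down, z forward; pixel columns grow to the right and rows downward; lengths in m; the calibration is good to about 2 mm. A picture is of the moment at which its call begins: read the wrist's pose just before it. camera_params takes no time and is no camera call.
- job_done(): hands the job in; it is judged then, once.
The state is a dict: "time": time; "joint_pos": joint angles; "joint_vel": joint speeds; "joint_efforts": joint torques, N m; "tool_pos": TCP position; "tool_rot": TCP orientation; "contact_force": force on the tool from outside, world axes, zero at the start; "ft_torque": the same for the moment, N m; "gripper_width": opening from 0.0 (shut) to 1.0 (fully open); "grasp_force": force on a finger pad.
Only numpy, scipy, OpenCV 4.12 (cv2) and the standard library are available. Lean on these libraries where they do the work, as an engineer would, in place of code of your own. Each camera call takes 0.05 s, during which the arm holds its last target. There are 200 camera calls.

### The job

Put the fuel cap back on the red tank: lower its lugs through the notches of the filler, then turn it clockwise until it comes home and clicks, and stop after two clicks (a third does no harm, a fourth is too many). Be gentle with the thin filler, leave the cap seated and let go, and do not disturb the other things on the bench.

Things in the scene. Friction and masses are not known exactly. Their poses are not given: they have to be found in the camera images.
- cap: Loose click-stop fuel cap, 120 g, upright on its stem. Origin: centre of its underside, z up. Steel stem: 25 mm across from 0 to 4 mm up, 28 mm from 4 to 13.5 mm; two like lugs on +x and -x, 4 to 8 mm up, 10 mm wide, 40 mm over both. On top a grey hub, 24 mm across, up to 39 mm, with a white stripe along x (the lugs' line). Stem, lugs, hub are one piece: this pose.
- cap_grip (a point): Centre of the cap's black ribbed grip ring, 56 mm across, 13.5 to 37.5 mm above the underside (this point at 25.5 mm): grip only here, firmly (20 N or more to turn it). A spring ratchet joins ring and core: below 0.4 N m they turn as one (5 degrees of give); at 0.4 N m the ring clicks round by 12 degrees, the torque dropping to near 0, then rising again to the next click.
- cap_mark (a point): Orange mark on top of the cap's grip ring, 20 mm from the axis, 37.5 mm above the underside. It turns with the ring. At the start it is on the cap's +x axis, in line with the white stripe; each click clockwise (from above) takes it 12 degrees clockwise of that axis.
- tank: Red steel fuel tank, 200 x 150 mm, fixed to the bench on wooden bearers, top at 100 mm. Origin: centre of its underside at bench height; x along the long side. A steel filler neck, 50 mm across, 20 mm high, stands on it 30 mm from the centre towards -x; on the other half a low brass vent (20 mm across, 11 mm high).
- tank_mouth (a point): Centre of the filler's mouth, on top of the lip, 120 mm above the bench; axes as the tank's. The aluminium lip is 4 mm thick, bore 32 mm; below it the neck is 44 mm wide and 20 mm deep overall. Cap dropped in with its lugs in the notches: its ring lies on the lip, its underside 13.5 mm below this point. Lugs on the lip: 9.5 mm higher. Pushing the filler over 60 N bends it.
- tank_notch (a point): Middle of the notch in the filler's lip on the tank's +x side, 18 mm from the mouth's centre; a like notch lies on -x. 16 mm wide at the bore, wider outwards, white dashes beside them. The dropped cap turns freely clockwise (from above), lugs under the lip with 1.5 mm of play, to a hidden stop 0.55 to 1.5 rad on, only felt as torque. Anticlockwise it is blocked within about 12 degrees.
- bottle: Clear plastic water bottle with a blue cap, 66 mm across, 200 mm high, standing. Origin: centre of its underside. Leave alone.
- oil_tin: Tin of wood oil, white with a copper-brown band, 76 mm across, 110 mm high, standing. Origin: centre of its underside. Leave alone.
- screwdriver: Screwdriver with a red handle, 200 mm long along its x axis, 26 mm thick, lying. Origin: under its middle. Leave alone.
- pencil: Flat red carpenter's pencil, 175 mm long along its x axis, 16 x 9 mm, lying. Origin: centre of its underside. Leave alone.

How it is judged:
By the outcome, as a careful person would: the job done as asked, in the order asked, and still so for the second after the job is handed in, with the robot touching nothing.
It also fails if it takes over 67 s, if anything falls off the work surface, if the arm or the gripper's body presses on something with over 40 N, if the wrist force passes 120 N, or if a joint passes its speed limit or range.

## Working session

There is one attempt and no reset: what is moved stays moved. The work goes in short steps, Python scripts to look and compute and a tool call to move; the robot and the scene stay as the last step left them, time stands still between calls to the robot, and variables do not carry over. Pictures are saved under pics/ and viewed, at most 10 in all, crops included, and the job is handed in when it is done.

Besides the shell and the picture viewer there is one more tool, called after "Request:" as a command line: name --argument value ..., lists and objects as JSON in quotes. jog_arm: Moves the arm, as the interface text tells. Its arguments: {"type":"object","properties":{"targets":{"type":"array"}},"required":["targets"]}

```bash
mkdir -p pics; ls; python3 - <<'E'
from plant import *
import cv2,numpy as np
s=state();print({k:np.round(v,3).tolist() for k,v in s.items()})
for n in("scene","top","wrist"):
    p,d=grab_frame(n);cv2.imwrite(f"pics/{n}0.png",p[:,:,::-1]);np.savez(f"{n}0.npz",p=p,d=d)
    print(n,camera_params(n))
a=cv2.imread("pics/top0.png");b=cv2.imread("pics/scene0.png")
E
```

```text
pics
{'time': 0.0, 'joint_pos': [1.112, 0.053, 1.614, -0.0, 1.476, -0.119], 'joint_vel': [0.0, -0.001, 0.001, -0.0, -0.001, -0.002], 'joint_efforts': [0.002, -39.368, -37.018, -0.0, 0.007, -0.0], 'tool_pos': [0.208, 0.589, 0.23], 'tool_rot': [-0.0, 0.169, 0.986, -0.001], 'contact_force': [-0.525, -0.844, 0.277], 'ft_torque': [-0.062, 0.046, -0.024], 'grasp_force': 0.0, 'gripper_width': 1.0}
scene {'fovy': 57.3915616787129, 'cx': 255.21463928367868, 'cy': 189.5998669404434, 'dist': array([0.00917041, 0.        , 0.        , 0.        , 0.        ]), 'rvec': array([ 1.36458954,  2.26434502, -0.81387163]), 'tvec': array([ 0.18689614, -0.29574544,  1.16476572])}
top {'fovy': 48.245855537229446, 'cx': 258.9795064698252, 'cy': 193.31110313681845, 'dist': array([0.05560291, 0.        , 0.        , 0.        , 0.        ]), 'rvec': array([ 2.18012642, -2.16454007,  0.06267829]), 'tvec': array([0.07804373, 0.52979624, 1.03499913])}
wrist {'fovy': 63.60850919165143, 'cx': 257.04836777581505, 'cy': 185.6731704608336, 'dist': array([-0.03118349,  0.        ,  0.        ,  0.        ,  0.        ]), 'hand_eye': array([[-3.38239990e-04, -9.47918108e-01, -3.18513964e-01,
         8.34188546e-02],
       [ 9.99999937e-01, -3.55872596e-04, -2.83155739e-06,
        -5.44570105e-04],
       [-1.10666307e-04, -3.18513945e-01,  9.47918169e-01,
        -1.43197166e-01],
       [ 0.00000000e+00,  0.00000000e+00,  0.00000000e+00,
         1.00000000e+00]])}
```

View pics/top0.png

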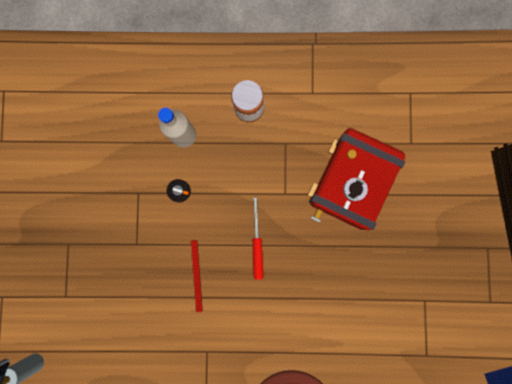

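View pics/scene0.png

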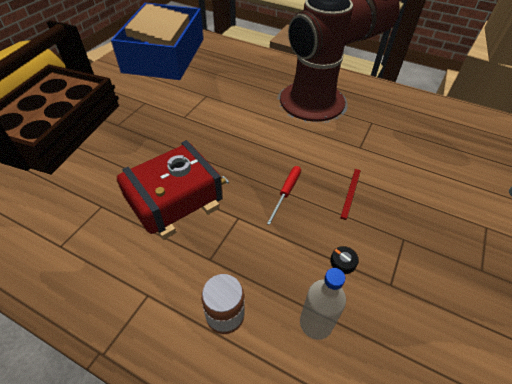

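The top view shows the cap at (178,190) with its orange mark to the right, the mouth at (356,188) with notch dashes near (362,175) and (349,203), and the vent at (352,154). The scene view agrees. Next I'll measure these.

```bash
cat > h.py <<'E'
from plant import *
import cv2,numpy as np
from scipy.spatial.transform import Rotation as R
def quat(q): return R.from_quat([q[1],q[2],q[3],q[0]])
def cam(n,s=None):
    c=camera_params(n);f=192/np.tan(np.radians(c["fovy"]/2))
    K=np.array([[f,0,c["cx"]],[0,f,c["cy"]],[0,0,1]])
    if n=="wrist":
        T=np.eye(4);T[:3,:3]=quat(s["tool_rot"]).as_matrix();T[:3,3]=s["tool_pos"];T=T@c["hand_eye"]
        return K,c["dist"],T[:3,:3],T[:3,3]
    M=R.from_rotvec(c["rvec"]).as_matrix().T
    return K,c["dist"],M,-M@c["tvec"]
def onplane(C,uv,z):
    K,D,M,o=C
    u=cv2.undistortPoints(np.float64(uv).reshape(-1,1,2),K,D)[:,0]
    r=np.c_[u,np.ones(len(u))]@M.T
    return o+r*((z-o[2])/r[:,2])[:,None]
def blobs(m,amin=3):
    n,l,st,ce=cv2.connectedComponentsWithStats(m.astype(np.uint8))
    return [(int(st[i,4]),ce[i].round(1).tolist()) for i in range(1,n) if st[i,4]>=amin]
def masks(p):
    h=cv2.cvtColor(p,cv2.COLOR_RGB2HSV).astype(int);H,S,V=h[...,0],h[...,1],h[...,2]
    return dict(white=(S<50)&(V>170),black=(V<50),orange=(H>5)&(H<22)&(S>170)&(V>170),red=((H<5)|(H>175))&(S>170)&(V>100))
E
python3 - <<'E'
from h import *
C=cam("top");p=np.load("top0.npz")["p"];d=np.load("top0.npz")["d"]
m=masks(p)
for (x0,y0,x1,y1,z,ks) in [(160,172,200,208,.0375,("white","black","orange")),(335,165,380,212,.12,("white","black"))]:
    for k in ks:
        for a,c in blobs(m[k][y0:y1,x0:x1]):
            c=[c[0]+x0,c[1]+y0];print(k,a,c,onplane(C,[c],z).round(4))
print(d[188,356],d[190,178],d[154,352])
for uv in [(348,130),(404,155),(370,228),(311,200)]: print(onplane(C,[uv],.1).round(3))
E
```

```text
white 23 [177.0, 189.8] [[0.5353 0.281  0.0375]]
black 253 [177.6, 190.2] [[0.5343 0.2795 0.0375]]
orange 12 [184.9, 192.1] [[0.5298 0.2616 0.0375]]
white 28 [360.8, 175.0] [[ 0.5638 -0.1462  0.12  ]]
white 67 [348.7, 184.7] [[ 0.542  -0.1194  0.12  ]]
white 71 [362.3, 192.7] [[ 0.5244 -0.1491  0.12  ]]
white 28 [346.6, 204.6] [[ 0.4977 -0.1144  0.12  ]]
black 123 [355.4, 189.0] [[ 0.5325 -0.134   0.12  ]]
0.9702575 1.0444804 0.9698432
[[ 0.67  -0.122  0.1  ]]
[[ 0.612 -0.248  0.1  ]]
[[ 0.447 -0.17   0.1  ]]
[[ 0.509 -0.038  0.1  ]]
```

Request:
jog_arm --targets '[[[-8,-3.6,1],[0,0,-2],100],[[-16.4,-7.3,3.6],[0,0,-2],100],[[-16.4,-7.3,3.6],[0,0,-2],100],[[-16.4,-7.3,3.6],[0,0,-2],100],[[-16.4,-7.3,3.6],[0,0,-2],100],[[-16.4,-7.3,3.6],[0,0,-2],100],[[-16.4,-7.3,3.6],[0,0,-2],100],[[-16.4,-7.3,3.6],[0,0,-2],100]]'

```text
time: 1.15
tool_pos: [0.5353, 0.2779, 0.1399]
tool_rot: [-0.001, 0.032, 0.999, -0.0]
contact_force: [-0.5, -0.0, 0.3]
gripper_width: 1.003
grasp_force: 0.0
```

Request:
jog_arm --targets '[[[0,0,0],[0,0,0],100],[[0,0,0],[0,0,0],100]]'

```text
time: 1.4
tool_pos: [0.5333, 0.2815, 0.1415]
tool_rot: [-0.0, 0.03, 1.0, 0.0]
contact_force: [-0.4, -0.0, -0.4]
gripper_width: 0.998
grasp_force: 0.0
```

```bash
python3 - <<'E'
from h import *
s=state();p,d=grab_frame("wrist");cv2.imwrite("pics/w1.png",p[:,:,::-1]);np.savez("w1.npz",p=p)
print(s["tool_pos"],quat(s["tool_rot"]).as_matrix().round(3).tolist(),s["joint_pos"])
C=cam("wrist",s);m=masks(p)
for k,z in(("white",.039),("orange",.0375),("black",.0375)):
    for a,c in blobs(m[k],30): print(k,a,c,onplane(C,[c],z).round(4))
E
```

```text
[0.53330724 0.28153766 0.14150347] [[-0.998, 0.059, -0.0], [0.059, 0.998, 0.001], [0.0, 0.001, -1.0]] [ 3.62093895e-01  7.19573437e-02  1.74650709e+00  6.15767257e-04
  1.32323477e+00 -1.14940746e+00]
white 586 [32.9, 120.0] [[0.4667 0.107  0.039 ]]
white 176 [255.9, 189.0] [[0.5352 0.2804 0.039 ]]
white 93 [128.7, 295.8] [[0.6363 0.1518 0.039 ]]
white 92 [385.3, 295.8] [[0.6512 0.3979 0.039 ]]
white 37 [87.0, 374.9] [[0.737  0.0848 0.039 ]]
white 68 [80.2, 374.8] [[0.7366 0.0773 0.039 ]]
orange 106 [232.4, 183.3] [[0.5295 0.2609 0.0375]]
black 2422 [257.7, 183.6] [[0.531  0.2822 0.0375]]
black 25765 [257.4, 340.8] [[0.6998 0.2719 0.0375]]
black 65 [134.0, 262.7] [[0.6011 0.1633 0.0375]]
black 69 [380.2, 263.0] [[0.6151 0.3909 0.0375]]
black 78 [106.7, 371.3] [[0.7342 0.1068 0.0375]]
```

View pics/w1.png

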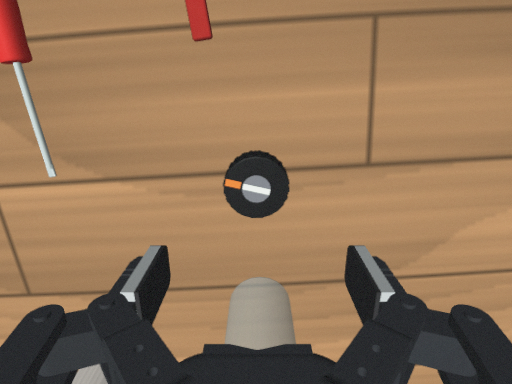

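The wrist view shows the cap centred at (256,187), with the mark at (232,183) on the left, between the open fingers. I'll descend and grip.

Request:
jog_arm --targets '[[[-0.06,-0.03,1.5],[0,0,0],100],[[-0.06,-0.03,3],[0,0,0],100],[[-0.06,-0.03,4.5],[0,0,0],100],[[-0.06,-0.03,5.2],[0,0,0],100],[[-0.06,-0.03,5.4],[0,0,0],100],[[-0.06,-0.03,5.4],[0,0,0],60],[[-0.06,-0.03,5.4],[0,0,0],50],[[-0.06,-0.03,5.4],[0,0,0],50]]'

```text
time: 2.45
tool_pos: [0.5372, 0.2804, 0.0086]
tool_rot: [0.002, 0.03, 1.0, 0.001]
contact_force: [-0.1, 0.5, 5.7]
gripper_width: 0.639
grasp_force: 63.4
```

Request:
jog_arm --targets '[[[0,0,0],[0,0,0],30],[[0,0,0],[0,0,0],30],[[0,0,0],[0,0,0],30]]'

```text
time: 2.82
tool_pos: [0.5372, 0.2804, 0.0086]
tool_rot: [0.002, 0.03, 1.0, 0.001]
contact_force: [-0.2, 0.4, 6.3]
gripper_width: 0.635
grasp_force: 63.5
```

Request:
jog_arm --targets '[[[0,0,-1],[0,0,0],30],[[0,0,-3],[0,0,0],30],[[0,0,-5.5],[0,0,0],30],[[0,0,-7],[0,0,0],30],[[0,0,-8],[0,0,0],30],[[0,-2,-8],[0,0,1],30],[[0,-4,-8],[0,0,2],30],[[0,-6,-8],[0,0,3],30]]'

```text
time: 3.82
tool_pos: [0.5258, 0.1285, 0.206]
tool_rot: [-0.0, 0.239, 0.971, -0.0]
contact_force: [0.4, -0.2, -1.5]
gripper_width: 0.636
grasp_force: 63.6
```

```bash
python3 - <<'E'
from h import *
s=state();print(s["tool_pos"],quat(s["tool_rot"]).as_matrix().round(3).tolist(),s["joint_pos"].round(3) if hasattr(s["joint_pos"],"round") else s["joint_pos"],s["gripper_width"],s["grasp_force"])
E
```

```text
[0.52577538 0.12852679 0.20602571] [[-0.885, 0.465, -0.0], [0.465, 0.885, -0.0], [0.0, -0.0, -1.0]] [ 0.102 -0.131  1.834 -0.     1.439 -0.985] 0.6357080198832347 63.606802225112915
```

Request:
jog_arm --targets '[[[-0.9,-1.8,0],[0,0,1.3],30],[[-1.8,-3.8,0],[0,0,2.6],30],[[-2.8,-5.8,0],[0,0,3.9],30],[[-3.7,-7.8,0],[0,0,5.2],30],[[-4.6,-9.8,0],[0,0,6.5],30],[[-5.4,-11.3,0],[0,0,7.8],30],[[-5.7,-11.9,0],[0,0,8.8],30],[[-5.7,-11.9,0],[0,0,9.4],30]]'

```text
time: 4.82
tool_pos: [0.5149, -0.2012, 0.2058]
tool_rot: [-0.0, 0.783, 0.623, -0.0]
contact_force: [-0.1, 1.0, -1.6]
gripper_width: 0.64
grasp_force: 63.6
```

Request:
jog_arm --targets '[[[0,0,0],[0,0,0],30],[[0,0,0],[0,0,0],30],[[0,0,0],[0,0,0],30]]'

```text
time: 5.2
tool_pos: [0.5156, -0.1994, 0.2063]
tool_rot: [-0.0, 0.78, 0.625, -0.0]
contact_force: [0.2, 0.1, -2.1]
gripper_width: 0.637
grasp_force: 63.6
```

```bash
python3 - <<'E'
from h import *
s=state();p,d=grab_frame("wrist");cv2.imwrite("pics/w2.png",p[:,:,::-1]);np.savez("w2.npz",p=p,d=d,pos=s["tool_pos"],rot=s["tool_rot"])
M=quat(s["tool_rot"]).as_matrix()
print(s["tool_pos"],M.round(3).tolist(),s["joint_pos"],s["grasp_force"],s["contact_force"],s["ft_torque"])
C=cam("wrist",s);m=masks(p)
for k in("white","orange","black"):
    for a,c in blobs(m[k],30): print(k,a,c,onplane(C,[c],.12).round(4),onplane(C,[c],s["tool_pos"][2]+.03).round(4))
E
```

```text
[ 0.51559441 -0.19937904  0.2062502 ] [[0.218, 0.976, -0.0], [0.976, -0.218, 0.0], [0.0, -0.0, -1.0]] [-5.03614406e-01 -1.02932439e-01  1.80784471e+00 -7.19671241e-06
  1.43673121e+00 -2.83677554e-01] 63.57491970062256 [ 0.17053757  0.08101082 -2.09775625] [ 0.02163611 -0.00956672 -0.00499435]
white 159 [170.5, 23.6] [[ 0.4835 -0.0699  0.12  ]] [[ 0.5081 -0.095   0.2363]]
white 1976 [263.7, 101.3] [[ 0.5337 -0.1333  0.12  ]] [[ 0.5329 -0.1262  0.2363]]
white 282 [214.7, 90.5] [[ 0.5013 -0.1184  0.12  ]] [[ 0.5169 -0.1189  0.2363]]
white 259 [310.3, 112.5] [[ 0.5651 -0.1484  0.12  ]] [[ 0.5483 -0.1337  0.2363]]
white 1975 [257.1, 282.0] [[ 0.4957 -0.2815  0.12  ]] [[ 0.5141 -0.1994  0.2363]]
white 69 [178.2, 280.1] [[ 0.4286 -0.2647  0.12  ]] [[ 0.481  -0.1911  0.2363]]
white 69 [335.7, 280.2] [[ 0.5632 -0.2949  0.12  ]] [[ 0.5474 -0.206   0.2363]]
black 2954 [255.6, 238.9] [[ 0.5037 -0.2399  0.12  ]] [[ 0.5181 -0.1788  0.2363]]
black 92 [175.2, 251.7] [[ 0.4347 -0.237   0.12  ]] [[ 0.484  -0.1774  0.2363]]
black 88 [339.0, 251.6] [[ 0.5698 -0.2671  0.12  ]] [[ 0.5507 -0.1923  0.2363]]
black 24685 [244.6, 343.2] [[ 0.4689 -0.3466  0.12  ]] [[ 0.5009 -0.2314  0.2363]]
black 719 [415.8, 364.2] [[ 0.6281 -0.4117  0.12  ]] [[ 0.5794 -0.2636  0.2363]]
```

View pics/w2.png

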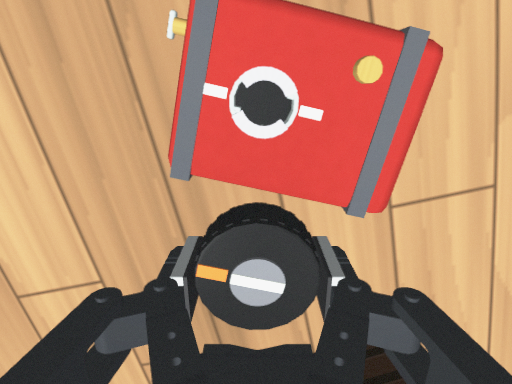

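The view shows the filler lip centred near (264,101) with dashes at (215,90) and (310,112). The cap is in the hand with its hub at about (257,282) and the mark at (212,272), and the stripe is nearly parallel to the dashes. Next I'll work out the offsets.

```bash
python3 - <<'E'
from h import *
D=np.load("w2.npz");p,d=D["p"],D["d"];s=dict(tool_pos=D["pos"],tool_rot=D["rot"])
C=cam("wrist",s);M=quat(D["rot"]).as_matrix()
def pt(u,v):
    K,_,Rm,o=C;dd=np.median(d[int(v)-1:int(v)+2,int(u)-1:int(u)+2]);q=cv2.undistortPoints(np.float64([[[u,v]]]),K,C[1])[0,0]
    return o+Rm@(np.r_[q,1]*dd)
h=cv2.cvtColor(p,cv2.COLOR_RGB2HSV).astype(int)
tool=lambda P:(M.T@(P-D["pos"]))*1e3
def conts(m,x0,y0,x1,y1):
    z=np.zeros(m.shape,np.uint8);z[y0:y1,x0:x1]=m[y0:y1,x0:x1]
    return [c for c in cv2.findContours(z,cv2.RETR_EXTERNAL,cv2.CHAIN_APPROX_NONE)[0] if len(c)>20]
white=(h[...,1]<60)&(h[...,2]>150)
lip=max(conts(white,225,60,303,142),key=len)
W=onplane(C,lip.reshape(-1,2),.12);c,r=cv2.minEnclosingCircle((W[:,:2]*1e3).astype(np.float32))
e=onplane(C,[cv2.fitEllipse(lip)[0]],.12)[0]
print("lip",np.round(c,2),r,e.round(4),"tool",tool(e).round(1),"z lip",[pt(*q)[2].round(4) for q in((264,72),(264,132),(236,102))])
ds=[np.array([214.7,90.5]),np.array([310.3,112.5])]
a=onplane(C,ds,.12);t=M.T@(a[1]-a[0]);print("dash tool angle",np.degrees(np.arctan2(t[1],t[0])),[pt(*q).round(4) for q in ds])
hub=(h[...,1]<60)&(h[...,2]>110)
hc=max(conts(hub,222,252,292,312),key=len);zt=pt(257,282)[2];print("hub z",zt,"ring z",pt(257,318)[2])
W=onplane(C,hc.reshape(-1,2),zt);c,r=cv2.minEnclosingCircle((W[:,:2]*1e3).astype(np.float32));e2=onplane(C,[cv2.fitEllipse(hc)[0]],zt)[0]
print("hub",np.round(c,2),r,"tool",tool(e2).round(1),tool(np.r_[np.array(c)/1e3,zt]).round(1))
om=(h[...,0]>5)&(h[...,0]<22)&(h[...,1]>150)&(h[...,2]>150);oc=max(conts(om,185,255,235,295),key=len)
mo=cv2.moments(oc);oo=onplane(C,[[mo["m10"]/mo["m00"],mo["m01"]/mo["m00"]]],zt-.0015)[0]
t=tool(oo)-tool(e2);print("orange tool",tool(oo).round(1),np.degrees(np.arctan2(t[1],t[0])),np.hypot(*t[:2]))
sm=(h[...,1]<40)&(h[...,2]>225);sc=max(conts(sm,222,252,292,312),key=len)
W=onplane(C,sc.reshape(-1,2),zt);W=(W-D["pos"])@M;print("stripe",cv2.minAreaRect((W[:,:2]*1e3).astype(np.float32)))
E
```

```text
lip [ 533.33 -134.6 ] 25.229890823364258 [ 0.5335 -0.1337  0.12  ] tool [68.   3.1 86.3] z lip [np.float64(0.1211), np.float64(0.1205), np.float64(0.1016)]
dash tool angle 102.58250576650606 [array([ 0.4989, -0.1183,  0.1017]), array([ 0.5677, -0.1507,  0.1014])]
hub z 0.2378240208866088 ring z 0.23547030768573646
hub [ 514.27 -198.69] 12.1126708984375 tool [  0.7  -1.5 -31.6] [  0.4  -1.4 -31.6]
orange tool [  4.4 -21.  -30.1] -79.42636279183755 19.855951044745133
stripe ((0.022211775183677673, -1.5130119323730469), (5.11348295211792, 23.126935958862305), 12.851645469665527)
```

```bash
python3 - <<'E'
from h import *
D=np.load("w2.npz");s=dict(tool_pos=D["pos"],tool_rot=D["rot"]);M=quat(D["rot"]).as_matrix()
C=cam("wrist",s);print(camera_params("wrist"));print(C[0],D["rot"],((C[3]-D["pos"])@M))
for uv in((257.1,282),(257.1,186)):print((onplane(C,[uv],.2378)-D["pos"])@M)
E
```

```text
{'fovy': 63.60850919165143, 'cx': 257.04836777581505, 'cy': 185.6731704608336, 'dist': array([-0.03118349,  0.        ,  0.        ,  0.        ,  0.        ]), 'hand_eye': array([[-3.38803004e-04, -9.47847913e-01, -3.18722793e-01,
         8.16787125e-02],
       [ 9.99999878e-01, -2.06845782e-04, -4.47864487e-04,
        -1.41825206e-03],
       [ 3.58580954e-04, -3.18722906e-01,  9.47847868e-01,
        -1.43198273e-01],
       [ 0.00000000e+00,  0.00000000e+00,  0.00000000e+00,
         1.00000000e+00]])}
[[309.61296136   0.         257.04836778]
 [  0.         309.61296136 185.67317046]
 [  0.           0.           1.        ]] [-2.21283679e-05  7.80438036e-01  6.25233133e-01 -1.29996898e-05] [ 0.08167871 -0.00141825 -0.14319827]
[[ 0.00080764 -0.00146367 -0.03154972]]
[[ 0.04400449 -0.0014514  -0.03154941]]
```

Request:
jog_arm --targets '[[[1.2,0.1,0],[0,0,0],30],[[2.4,0.18,0.5],[0,0,0],30],[[2.68,0.18,1.5],[0,0,0],30],[[2.68,0.18,2.3],[0,0,0],30],[[2.68,0.18,2.8],[0,0,0],30],[[2.68,0.18,2.95],[0,0,0],30],[[2.68,0.18,2.95],[0,0,0],30],[[2.68,0.18,2.95],[0,0,0],30]]'

```text
time: 6.25
tool_pos: [0.5353, -0.1359, 0.1336]
tool_rot: [0.001, 0.781, 0.625, 0.0]
contact_force: [0.5, -0.9, -0.5]
gripper_width: 0.634
grasp_force: 63.6
```

Request:
jog_arm --targets '[[[0,0,0.1],[0,0,0],30],[[0,0,0.2],[0,0,0],30],[[0,0,0.3],[0,0,0],30],[[0,0,0.35],[0,0,0],30],[[0,0,0.35],[0,0,0],30]]'

```text
time: 6.88
tool_pos: [0.5346, -0.1353, 0.1236]
tool_rot: [-0.0, 0.781, 0.625, -0.0]
contact_force: [-0.1, -0.1, -0.8]
gripper_width: 0.639
grasp_force: 63.6
```

Request:
jog_arm --targets '[[[0,0,0.04],[0,0,0],30],[[0,0,0.08],[0,0,0],30],[[0,0,0.12],[0,0,0],30],[[0,0,0.12],[0,0,0],30]]'

```text
time: 7.38
tool_pos: [0.5346, -0.1353, 0.1207]
tool_rot: [-0.0, 0.781, 0.625, -0.0]
contact_force: [-0.1, 0.5, -1.5]
gripper_width: 0.639
grasp_force: 63.6
```

Force stays at zero, so the lugs look to be entering the notches. I'll keep lowering.

Request:
jog_arm --targets '[[[0,0,0.05],[0,0,0],30],[[0,0,0.1],[0,0,0],30],[[0,0,0.15],[0,0,0],30],[[0,0,0.15],[0,0,0],30]]'

```text
time: 7.88
tool_pos: [0.5346, -0.1353, 0.1169]
tool_rot: [-0.0, 0.781, 0.625, -0.0]
contact_force: [-0.8, -0.3, -1.1]
gripper_width: 0.647
grasp_force: 63.6
```

```bash
python3 - <<'E'
from h import *
p,d=grab_frame("scene");C=cam("scene")
cv2.imwrite("pics/s3.png",cv2.resize(p[130:240,110:260,::-1],None,fx=4,fy=4,interpolation=cv2.INTER_CUBIC));s=state();print(s["contact_force"],s["ft_torque"],s["tool_pos"])
E
```

```text
[-0.22357197 -0.3653551  -0.86173074] [ 0.01470174  0.00641133 -0.01472613] [ 0.53463162 -0.13532147  0.11694715]
```

View pics/s3.png

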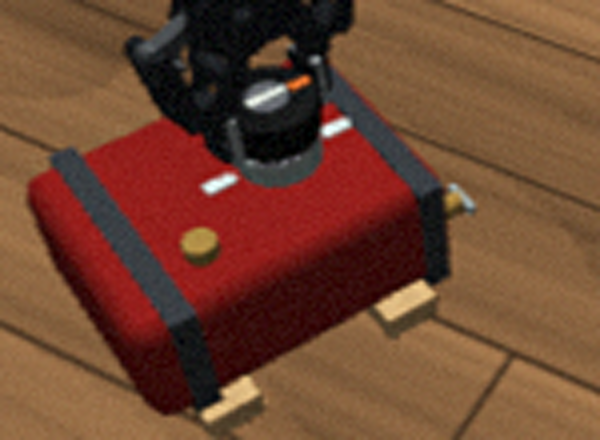

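The cap sits over the filler at (278,120) of the crop, with its stripe in line with the dashes at (218,184) and (337,127). I'll lower to contact.

Request:
jog_arm --targets '[[[0,0,0.04],[0,0,0],30],[[0,0,0.08],[0,0,0],30],[[0,0,0.08],[0,0,0],30]]'

```text
time: 8.3
tool_pos: [0.5348, -0.1354, 0.1152]
tool_rot: [0.0, 0.781, 0.625, 0.0]
contact_force: [-0.6, 0.4, 0.2]
gripper_width: 0.638
grasp_force: 63.9
```

Request:
jog_arm --targets '[[[0,0,0.03],[0,0,0],30],[[0,0,0.05],[0,0,0],30],[[0,0,0.05],[0,0,0],30]]'

```text
time: 8.68
tool_pos: [0.535, -0.1354, 0.1152]
tool_rot: [0.0, 0.781, 0.625, 0.0]
contact_force: [-3.3, 1.1, 6.5]
gripper_width: 0.637
grasp_force: 64.5
```

```bash
cat > st.py <<'E'
from plant import *
import numpy as np
s=state();q=s["tool_rot"];print("psi",np.degrees(2*np.arctan2(q[2],q[1])).round(1),"pos",np.round(s["tool_pos"],4),"F",np.round(s["contact_force"],1),"T",np.round(s["ft_torque"],3),"e6",round(float(s["joint_efforts"][5]),3),"j6",round(float(s["joint_pos"][5]),3),"g",round(float(s["grasp_force"]),1))
E
python3 st.py
```

```text
psi 77.3 pos [ 0.535  -0.1354  0.1152] F [-3.3  1.1  6.5] T [ 0.185  0.521 -0.007] e6 -0.001 j6 -0.162 g 64.5
```

Request:
jog_arm --targets '[[[0,0,-0.03],[0,0,0.5],30],[[0,0,-0.03],[0,0,1],30],[[0,0,-0.03],[0,0,1.5],30],[[0,0,-0.03],[0,0,1.5],30]]'

```text
time: 9.18
tool_pos: [0.5352, -0.1356, 0.1151]
tool_rot: [0.001, 0.842, 0.54, 0.0]
contact_force: [-0.2, -0.4, 1.3]
gripper_width: 0.638
grasp_force: 64.0
```

```bash
python3 st.py
```

```text
psi 65.4 pos [ 0.5352 -0.1356  0.1151] F [-0.2 -0.4  1.3] T [-0.116  0.062 -0.092] e6 0.121 j6 0.047 g 64.0
```

Request:
jog_arm --targets '[[[0,0,0],[0,0,0.5],30],[[0,0,0],[0,0,1],30],[[0,0,0],[0,0,1.5],30],[[0,0,0],[0,0,1.5],30]]'

```text
time: 9.68
tool_pos: [0.5352, -0.1356, 0.1151]
tool_rot: [0.0, 0.893, 0.45, 0.0]
contact_force: [0.9, -1.0, 2.6]
gripper_width: 0.64
grasp_force: 64.0
```

```bash
python3 st.py
```

```text
psi 53.4 pos [ 0.5352 -0.1356  0.1151] F [ 0.9 -1.   2.6] T [ 0.055  0.065 -0.061] e6 0.101 j6 0.256 g 64.0
```

Request:
jog_arm --targets '[[[0,0,0],[0,0,0.5],30],[[0,0,0],[0,0,1],30],[[0,0,0],[0,0,1],30]]'

```text
time: 10.05
tool_pos: [0.5351, -0.1355, 0.1151]
tool_rot: [0.0, 0.922, 0.386, 0.0]
contact_force: [0.4, -0.7, 3.2]
gripper_width: 0.639
grasp_force: 64.0
```

```bash
python3 st.py
```

```text
psi 45.5 pos [ 0.5351 -0.1355  0.1151] F [ 0.4 -0.7  3.2] T [-0.031  0.08  -0.041] e6 0.086 j6 0.395 g 64.0
```

Request:
jog_arm --targets '[[[0,0,0],[0,0,0.5],30],[[0,0,0],[0,0,0.5],30]]'

```text
time: 10.3
tool_pos: [0.5351, -0.1355, 0.1151]
tool_rot: [0.0, 0.935, 0.354, 0.0]
contact_force: [-0.6, 0.7, 5.2]
gripper_width: 0.638
grasp_force: 64.1
```

```bash
python3 st.py
```

```text
psi 41.5 pos [ 0.5351 -0.1355  0.1151] F [-0.6  0.7  5.2] T [-0.099  0.011 -0.027] e6 0.074 j6 0.464 g 64.1
```

Request:
jog_arm --targets '[[[0,0,0],[0,0,0.5],30],[[0,0,0],[0,0,0.5],30]]'

```text
time: 10.55
tool_pos: [0.5351, -0.1355, 0.1151]
tool_rot: [0.0, 0.947, 0.321, 0.0]
contact_force: [-0.5, 0.2, 5.2]
gripper_width: 0.635
grasp_force: 64.2
```

```bash
python3 st.py
```

```text
psi 37.5 pos [ 0.5351 -0.1355  0.1151] F [-0.5  0.2  5.2] T [-0.109  0.037 -0.038] e6 0.065 j6 0.534 g 64.2
```

Request:
jog_arm --targets '[[[0,0,0],[0,0,0.5],30],[[0,0,0],[0,0,0.5],30]]'

```text
time: 10.8
tool_pos: [0.5351, -0.1355, 0.1151]
tool_rot: [0.0, 0.958, 0.288, 0.0]
contact_force: [0.5, -0.2, 5.2]
gripper_width: 0.636
grasp_force: 64.2
```

```bash
python3 st.py
```

```text
psi 33.5 pos [ 0.5351 -0.1355  0.1151] F [ 0.5 -0.2  5.2] T [-0.089  0.004  0.014] e6 0.038 j6 0.604 g 64.2
```

Request:
jog_arm --targets '[[[0,0,0],[0,0,0.5],30],[[0,0,0],[0,0,0.5],30]]'

```text
time: 11.05
tool_pos: [0.5351, -0.1355, 0.1151]
tool_rot: [0.0, 0.967, 0.254, 0.0]
contact_force: [0.6, 0.2, 4.3]
gripper_width: 0.637
grasp_force: 64.2
```

```bash
python3 st.py
```

```text
psi 29.5 pos [ 0.5351 -0.1355  0.1151] F [0.6 0.2 4.3] T [-0.033  0.058 -0.028] e6 0.039 j6 0.674 g 64.2
```

Request:
jog_arm --targets '[[[0,0,0],[0,0,0.5],30],[[0,0,0],[0,0,0.5],30]]'

```text
time: 11.3
tool_pos: [0.5351, -0.1355, 0.1151]
tool_rot: [0.0, 0.975, 0.22, 0.0]
contact_force: [-0.1, -0.2, 4.5]
gripper_width: 0.64
grasp_force: 64.2
```

```bash
python3 st.py
```

```text
psi 25.5 pos [ 0.5351 -0.1355  0.1151] F [-0.1 -0.2  4.5] T [-0.103  0.025 -0.098] e6 0.041 j6 0.744 g 64.2
```

Request:
jog_arm --targets '[[[0,0,0],[0,0,0.5],30],[[0,0,0],[0,0,0.5],30]]'

```text
time: 11.55
tool_pos: [0.5351, -0.1355, 0.1151]
tool_rot: [0.0, 0.983, 0.186, 0.0]
contact_force: [-0.0, -0.4, 4.9]
gripper_width: 0.638
grasp_force: 64.2
```

```bash
python3 st.py
```

```text
psi 21.5 pos [ 0.5351 -0.1355  0.1151] F [-0.  -0.4  4.9] T [-0.059  0.017 -0.061] e6 0.043 j6 0.813 g 64.2
```

Request:
jog_arm --targets '[[[0,0,0],[0,0,0.5],30],[[0,0,0],[0,0,0.5],30]]'

```text
time: 11.8
tool_pos: [0.5351, -0.1355, 0.1151]
tool_rot: [0.0, 0.988, 0.152, 0.0]
contact_force: [-0.5, 0.1, 5.0]
gripper_width: 0.637
grasp_force: 64.2
```

```bash
python3 st.py
```

```text
psi 17.5 pos [ 0.5351 -0.1355  0.1151] F [-0.5  0.1  5. ] T [-0.025  0.026 -0.07 ] e6 0.045 j6 0.883 g 64.2
```

Request:
jog_arm --targets '[[[0,0,0],[0,0,0.5],30],[[0,0,0],[0,0,0.5],30]]'

```text
time: 12.05
tool_pos: [0.5348, -0.1354, 0.1151]
tool_rot: [0.0, 0.993, 0.118, -0.0]
contact_force: [-1.6, 0.5, 5.2]
gripper_width: 0.634
grasp_force: 64.3
```

```bash
python3 st.py
```

```text
psi 13.5 pos [ 0.5348 -0.1354  0.1151] F [-1.6  0.5  5.2] T [-0.095  0.14   0.126] e6 0.235 j6 0.952 g 64.3
```

Request:
jog_arm --targets '[[[0,0,0],[0,0,0.5],30],[[0,0,0],[0,0,0.5],30]]'

```text
time: 12.3
tool_pos: [0.5348, -0.1355, 0.1151]
tool_rot: [0.0, 0.997, 0.083, 0.0]
contact_force: [-1.6, 0.2, 6.4]
gripper_width: 0.638
grasp_force: 64.3
```

```bash
python3 st.py
```

```text
psi 9.5 pos [ 0.5348 -0.1355  0.1151] F [-1.6  0.2  6.4] T [0.002 0.238 0.343] e6 0.426 j6 1.022 g 64.3
```

Request:
jog_arm --targets '[[[0,0,0],[0,0,0.5],30],[[0,0,0],[0,0,0.5],30]]'

```text
time: 12.55
tool_pos: [0.5348, -0.1355, 0.1151]
tool_rot: [0.0, 0.999, 0.048, 0.0]
contact_force: [-0.7, 0.2, 5.7]
gripper_width: 0.638
grasp_force: 64.3
```

```bash
python3 st.py
```

```text
psi 5.5 pos [ 0.5348 -0.1355  0.1151] F [-0.7  0.2  5.7] T [-0.07   0.21  -0.077] e6 0.025 j6 1.093 g 64.3
```

Request:
jog_arm --targets '[[[0,0,0],[0,0,0.5],30],[[0,0,0],[0,0,0.5],30]]'

```text
time: 12.8
tool_pos: [0.5348, -0.1355, 0.1151]
tool_rot: [0.0, 1.0, 0.013, 0.0]
contact_force: [-1.1, 0.1, 6.3]
gripper_width: 0.636
grasp_force: 64.3
```

```bash
python3 st.py
```

```text
psi 1.5 pos [ 0.5348 -0.1355  0.1151] F [-1.1  0.1  6.3] T [-0.054  0.215  0.134] e6 0.241 j6 1.162 g 64.3
```

The first click came between 9.5° and 5.5°: torque rose to 0.43 and fell to about 0. Now on to the second.

Request:
jog_arm --targets '[[[0,0,0],[0,0,0.5],30],[[0,0,0],[0,0,0.5],30]]'

```text
time: 13.05
tool_pos: [0.5348, -0.1355, 0.1151]
tool_rot: [0.0, 1.0, -0.021, 0.0]
contact_force: [-1.0, -0.0, 6.0]
gripper_width: 0.635
grasp_force: 64.3
```

```bash
python3 st.py
```

```text
psi -2.5 pos [ 0.5348 -0.1355  0.1151] F [-1. -0.  6.] T [-0.047  0.17   0.422] e6 0.446 j6 1.231 g 64.3
```

Request:
jog_arm --targets '[[[0,0,0],[0,0,0.4],30],[[0,0,0],[0,0,0.4],30]]'

```text
time: 13.3
tool_pos: [0.5349, -0.1355, 0.1151]
tool_rot: [0.0, 0.999, -0.05, 0.0]
contact_force: [-1.6, 0.3, 5.9]
gripper_width: 0.637
grasp_force: 64.3
```

```bash
python3 st.py
```

```text
psi -5.7 pos [ 0.5349 -0.1355  0.1151] F [-1.6  0.3  5.9] T [-0.097  0.194  0.008] e6 0.018 j6 1.288 g 64.3
```

Second click felt, and the torque is back near 0. Releasing and lifting.

Request:
jog_arm --targets '[[[0,0,0],[0,0,0],70],[[0,0,0],[0,0,0],85],[[0,0,0],[0,0,0],100],[[0,0,0],[0,0,0],100],[[0,0,-1],[0,0,0],100],[[0,0,-2.5],[0,0,0],100],[[0,0,-4],[0,0,0],100],[[0,0,-4],[0,0,0],100]]'

```text
time: 14.3
tool_pos: [0.5368, -0.1362, 0.2189]
tool_rot: [0.001, 0.999, -0.051, 0.004]
contact_force: [0.3, -0.3, -0.1]
gripper_width: 0.997
grasp_force: 0.0
```

```bash
python3 st.py; python3 - <<'E'
from h import *
s=state();p,d=grab_frame("wrist");cv2.imwrite("pics/w4.png",p[:,:,::-1])
C=cam("wrist",s);m=masks(p)
for k in("white","orange"):
    for a,c in blobs(m[k],30): print(k,a,c,onplane(C,[c],.145).round(4))
E
```

```text
psi -5.9 pos [ 0.5368 -0.1362  0.2189] F [ 0.3 -0.3 -0.1] T [-0.054 -0.003 -0.031] e6 0.0 j6 1.29 g 0.0
white 180 [6.4, 5.3] [[0.6817 0.0094 0.145 ]]
white 210 [270.1, 142.4] [[ 0.5759 -0.1498  0.145 ]]
white 700 [256.3, 200.3] [[ 0.5333 -0.1355  0.145 ]]
white 372 [81.4, 225.3] [[0.5265 0.0024 0.145 ]]
white 95 [128.9, 295.8] [[ 0.4583 -0.0194  0.145 ]]
white 102 [385.4, 295.9] [[ 0.4357 -0.2355  0.145 ]]
```

View pics/w4.png

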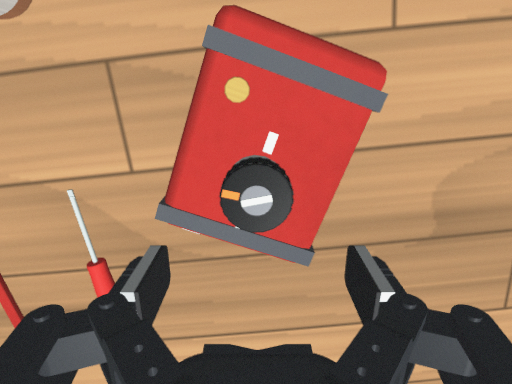

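The mark at (230,195) is about 24° clockwise of the stripe through (256,201), which is two clicks. The cap sits level on the filler and the gripper is clear.

```bash
python3 -c "
from plant import *
print(job_done())"
```

```text
the job is handed in; nothing more can be done
None
```

The fuel cap is back on the red tank and let go: its lugs went in through the notches, it turned clockwise to the stop, and I stopped after two clicks (mark about 24° past the stripe). I handed it in about 14 s into the 67 s allowed.

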